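Tip the wide sharpening stone out of its case and lay it in the honing tray

TASK

Take the wide sharpening stone out of its wooden case and lay it flat in the shallow steel honing tray. It sits flush, so first press down its end at the thumb notch: it tips into the hollow and stays there with its other end standing up, ready to be gripped. Set it down rather than dropping it, and leave the narrow stone lying in its own case.

Things in the scene. Friction and masses are not known exactly. Their poses are not given: they have to be found in the camera images.
- wide_stone_mid (a point): Stone to take, at its centre: grey slab 90 (x) x 46 (y) x 16 mm, 0.15 kg, flush and centred in its case, x along the case's x. Press 30 mm from its centre towards +x, to 11 mm below the case top (a few N): it stays tipped about 35 degrees, -x end 20 to 25 mm above the case. Grip there across its long sides, 28 mm from its centre, fingertips 3 mm above the case top.
- wide_case_top (a point): Brown wooden case fixed to the bench, 134 (x) x 76 (y) x 50 mm; point: centre of its top face. Pocket 48 mm wide, x = -46 to +49.5 mm; a ledge 16 mm below the top carries the stone up to x = +3 mm, beyond it a hollow is 42 mm deep. Its +x end, pointing roughly away from the robot, has a thumb notch 30 mm wide, 18 mm deep; a 4.5 mm gap parts stone and end wall.
- tray_in (a point): Shallow open steel tray fixed to the bench, 190 mm (x) by 170 mm (y) outside, walls 4 mm thick, rim 15 mm above the bench; the point is the centre of its inner floor, 4 mm above the bench.
- narrow_stone_mid (a point): The stone to leave alone: grey slab 90 x 26 x 16 mm, centre of the slab, flush in a second brown wooden case of the same outside size and shape with a narrower pocket.
Mind the look-alikes: they are no part of the job. What is shaped like the part that bears wide_stone_mid but blue or orange is not meant.

How it is judged:
On the way:
1. the wide stone stands tipped by more than 20 degrees in its pocket (angle between wide_stone_mid's own z axis and vertical above 0.35 rad and horizontal distance between wide_stone_mid and wide_case_top below 0.02 m and z of wide_stone_mid in the frame of wide_case_top below 0.005 m), for 0.2 s.
At the end, for the whole second after the job is handed in: The wide stone lies flat (within 6 degrees, either face up) and at rest on the floor of the steel tray, wholly inside its rim, any way round, and the narrow stone is within 10 mm of where it started (x of wide_stone_mid in the frame of tray_in between -0.075 and 0.075 m and y of wide_stone_mid in the frame of tray_in between -0.065 and 0.065 m and z of wide_stone_mid in the frame of tray_in below 0.012 m and (angle between wide_stone_mid's own z axis and vertical below 0.1 rad or angle between wide_stone_mid's own z axis and vertical above 3.04 rad) and linear speed of wide_stone below 0.02 m/s and distance of narrow_stone_mid from where it was at the start of the episode below 0.01 m); the robot touches nothing.
It fails at once if the wide stone is dropped (it moves faster than 1 m/s while the fingers do not hold it) (linear speed of wide_stone above 1 m/s and contact force between the fingers and wide_stone below 0.1 N).
It fails at once if the narrow stone is moved by more than 15 mm or tipped out of its place (distance of narrow_stone_mid from where it was at the start of the episode above 0.015 m or angle between narrow_stone_mid's own z axis and vertical above 0.25 rad).
It also fails if it takes over 51 s, if anything falls off the work surface, if the arm or the gripper's body presses on something with over 40 N, if the wrist force passes 120 N, or if a joint passes its speed limit or range.

ROBOT

A 6-joint arm with a two-finger parallel gripper is mounted at the origin on the work surface. World frame = base frame: x ahead of the robot, y to its left, z up, the work surface at z = 0. Lengths are in m, angles in rad, forces in N, time in s.
With the tool pointing down it reaches from about 0.35 to 0.975 m from the base axis. Payload 4.9 kg.
Tool frame: the origin (TCP) lies at the very end of the fingers, on their centre line; the grasp point (between the pads) lies 19 mm behind it (manip.hold_point_z is the distance from the TCP to the grasp point, in m); z points along the fingers, x is the direction in which the jaws open and shut, and the axes are right-handed (so a half turn about z gives the same grasp; the last joint's range is limited). The gripper opens to 85 mm and grips with 20 to 120 N. Pads are 22 mm wide; open, the fingers measure 114 mm over their backs; the gripper's body (76 mm by 85 mm) begins 54 mm behind the grasp point. The pads swing forward as they close: fully open they stand 13 mm farther back than shut.
Start: joints at [1.128, 0.053, 1.613, -0, 1.476, -0.119], TCP at [0.199, 0.593, 0.231] pointing down, gripper open.
Joint ranges: [-3.01, 3.01], [-1.01, 2.22], [0.06, 2.58], [-1.02, 4.17], [0.09, 2.62], [-3.14, 3.14]. Speed limits (rad/s): [2.57, 2.57, 3.14, 3.14, 3.14, 3.14].

INTERFACE

Orientations are given as a unit quaternion [w, x, y, z].
In Python, from plant import manip gives the robot as it stands.
- The arm moves only by the shell command python3 -m handwheel 'ROWS' [OPENING]. ROWS is JSON, a list of rows, each an object of numbers: "dx", "dy", "dz": the shift along the tool's x, y, z in m; "ax", "ay", "az": the turn, a rotation vector about the tool's x, y, z in rad. In form: [{"dx": .., "dy": .., "dz": .., "ax": .., "ay": .., "az": ..}, ...]. A call has 1 to 5 rows; each row is the pose to reach, as a shift and turn from the pose commanded when the call began, along the tool's axes at that moment; what a row does not reach only later rows make up. A row lasts 1/8 s, in which the tool goes at most 62.5 mm and 10.7 degrees, less where a joint would pass 70% of its speed; a pose out of reach is approached as far as the arm can. A call with a gripper value outside its range is refused whole. OPENING is the closure in counts, from 0 (fully open) to 255 (shut), set as the call begins (- or left out, the last holds). The fingers move at their own pace and stop on an object; the grip force is fixed at half the most. Time passes only in rows, so rows that repeat a pose let the fingers close. It gives the time, the measured TCP pose, the force and the opening at its end, in the units of the state.
- manip.state(): the state, without advancing time (a new reading comes with each control period).
- manip.grab_frame(name): name is "scene" or "top"; returns a dict with "image" (480x640x3 uint8, blue, green, red), "z_map" (480x640 float32, m along the optical axis (not along the pixel's ray), 0 where there is no reading), "K" (3x3 intrinsics, pixels), "k1" (the pictures are not rectified: a ray, as slopes to the right and down, at radius r is drawn at 1 + k1 r^2 times it, then the intrinsics apply), "xyz" and "rotation" of the camera in the world. Camera axes: x right, y up, looking along -z (the intrinsics and any distortion apply to the point x, -y, -z); pixel columns grow to the right and rows downward; lengths in m; the calibration is good to about 2 mm. A picture is of the moment at which its call begins.
- manip.job_done(): hands the job in, once; it reports no verdict.
The state is a dict: "time": time; "joint_pos": joint angles; "joint_vel": joint speeds; "joint_efforts": joint torques, N m; "tool_pos": TCP position; "tool_rot": TCP orientation; "contact_force": force on the tool from outside, world axes, zero at the start; "ft_torque": the same for the moment, N m; "gripper_width": opening from 0.0 (shut) to 1.0 (fully open).
Only numpy, scipy, OpenCV 4.12 (cv2) and the standard library are available. Lean on these libraries where they do the work, as an engineer would, in place of code of your own. Each camera call takes 0.05 s, during which the arm holds its last target.

## Working session

There is one attempt and no reset: what is moved stays moved. The work goes in short steps, Python scripts to look and compute and a shell command to move; the robot and the scene stay as the last step left them, time stands still between calls to the robot, and variables do not carry over. Pictures are saved under pics/ and viewed, and the job is handed in when it is done.

```bash
mkdir -p pics; ls
python3 - <<'E'
from plant import manip
import cv2,pickle
print(manip.state(), manip.hold_point_z)
for n in("scene","top"):
    f=manip.grab_frame(n); cv2.imwrite(f"pics/{n}0.png",f["image"]); pickle.dump(f,open(f"{n}0.pkl","wb")); print(n,f["K"],f["k1"],f["xyz"],f["rotation"])
E
```

```text
pics
{'time': 0.0, 'joint_pos': array([ 1.12800742e+00,  5.33612791e-02,  1.61433832e+00, -4.69846345e-06,
        1.47599683e+00, -1.19005002e-01]), 'joint_vel': array([-3.04967825e-04, -4.61948386e-05,  6.91876643e-06,  8.73432006e-04,
       -2.51054851e-03,  5.54639376e-04]), 'joint_efforts': array([-2.11911254e-03, -3.93704474e+01, -3.70159328e+01, -3.19015207e-04,
        7.24654034e-03,  1.00346713e-05]), 'tool_pos': array([0.1985746 , 0.59193896, 0.23003381]), 'tool_rot': array([ 5.10500857e-04,  8.11835646e-01,  5.83885073e-01, -9.19712076e-04]), 'contact_force': array([ 0.26463775, -0.14616428,  0.05303298]), 'ft_torque': array([-0.01628407, -0.03579472, -0.00383309]), 'gripper_width': 1.0002439187832577} 0.0187
scene [[564.49467253   0.         326.41276961]
 [  0.         564.49467253 240.22318   ]
 [  0.           0.           1.        ]] -0.11657832941213406 [1.17327729 0.15311183 1.17398649] [0.564066   0.15443146 0.21238234 0.78286283]
top [[579.89856682   0.         329.68992305]
 [  0.         579.89856682 242.71588523]
 [  0.           0.           1.        ]] -0.13759243714970307 [ 0.32048058 -0.05754897  1.36964215] [ 0.71155542  0.06167763 -0.05158523 -0.69801413]
```

View pics/top0.png

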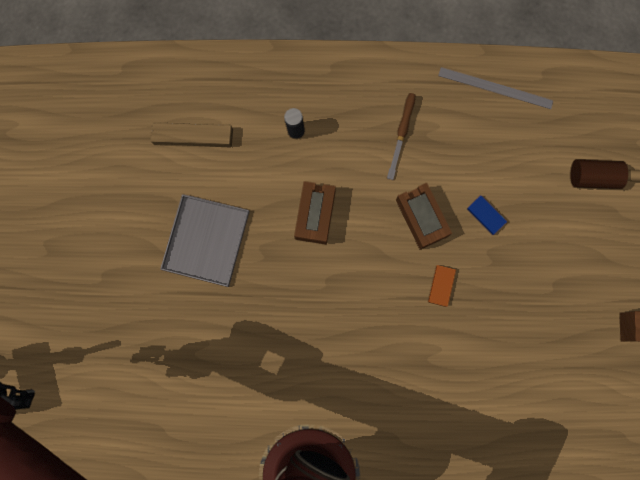

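View pics/scene0.png

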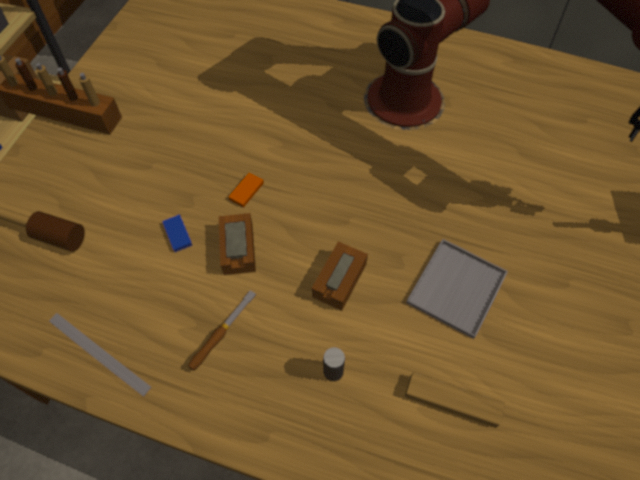

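The top view shows five things to tell apart. The grey slab in the right case at (425,213) is the wider one. The grey slab in the left case at (315,211) is narrow. There are also a loose blue slab at (487,215), a loose orange one at (443,286), and the tray at (206,240). I choose (425,213), and will check it in a crop while measuring.

```bash
cat > h.py <<'E'
import numpy as np,cv2
from scipy.spatial.transform import Rotation as R
def q2R(q): return R.from_quat([q[1],q[2],q[3],q[0]])
def cloud(f):
    K=f["K"];D=np.array([f["k1"],0,0,0,0.])
    h,w=f["z_map"].shape
    uv=np.stack(np.meshgrid(np.arange(w),np.arange(h)),-1).reshape(-1,1,2).astype(np.float64)
    n=cv2.undistortPoints(uv,K,D,R=None,P=None).reshape(h,w,2)
    z=f["z_map"].astype(float)
    P=np.stack([n[...,0]*z,-n[...,1]*z,-z],-1)
    W=q2R(f["rotation"]).apply(P.reshape(-1,3)).reshape(h,w,3)+f["xyz"]
    W[z==0]=np.nan
    return W
def proj(f,p):
    c=q2R(f["rotation"]).inv().apply(np.atleast_2d(p)-f["xyz"])
    c=c*[1,-1,-1]
    return cv2.projectPoints(c,np.zeros(3),np.zeros(3),f["K"],np.array([f["k1"],0,0,0,0.]))[0].reshape(-1,2)
E
python3 - <<'E'
import pickle
from h import *
f=pickle.load(open("top0.pkl","rb"));W=cloud(f)
g=pickle.load(open("scene0.pkl","rb"));V=cloud(g)
a=cv2.resize(f["image"][165:265,380:520],None,fx=4,fy=4,interpolation=cv2.INTER_CUBIC)
cv2.imwrite("pics/crop_w.png",a)
for nm,(u0,u1,v0,v1) in dict(wide=(385,460,175,255),narrow=(288,342,175,250)).items():
    S=W[v0:v1,u0:u1].reshape(-1,3)
    print(nm,"bench z",np.nanmedian(W[300:320,350:420,2]))
    m=S[(S[:,2]>0.042)&(S[:,2]<.06)]
    print(len(m),np.median(m[:,2]),cv2.minAreaRect(m[:,:2].astype(np.float32)))
    # scene cam
    c=m[:,:2].mean(0)
    Q=V.reshape(-1,3);k=(np.hypot(*(Q[:,:2]-c).T)<.085)&(Q[:,2]>.042)&(Q[:,2]<.06)
    print(' scene',k.sum(),np.median(Q[k,2]),cv2.minAreaRect(Q[k,:2].astype(np.float32)))
S=W[185:295,155:260].reshape(-1,3);m=S[(S[:,2]>.009)&(S[:,2]<.03)]
print("tray rim",len(m),cv2.minAreaRect(m[:,:2].astype(np.float32)))
print(W[240,206],W[213,425],W[211,315],V[240,235], V[288,455])
hh=W[165:265,380:520,2];hh=np.clip(np.nan_to_num(hh)*4000,0,255).astype(np.uint8)
cv2.imwrite("pics/h_w.png",cv2.resize(hh,None,fx=4,fy=4,interpolation=0))
E
```

```text
wide bench z 9.702145442624932e-05
1746 0.05018404320120173 ((0.6059927940368652, -0.2558140754699707), (0.13435828685760498, 0.07900352030992508), 25.442028045654297)
 scene 1568 0.04885009119932704 ((0.6079087257385254, -0.2566089630126953), (0.140345960855484, 0.07754383981227875), 25.849042892456055)
narrow bench z 9.702145442624932e-05
1764 0.05008124246476875 ((0.6096257567405701, 0.0009427778422832489), (0.07663454860448837, 0.13533316552639008), 81.8999252319336)
 scene 1789 0.048664956806923954 ((0.6096688508987427, 6.020069122314453e-06), (0.07797686010599136, 0.13813918828964233), 82.27532196044922)
tray rim 768 ((0.5451995730400085, 0.27439549565315247), (0.19277603924274445, 0.19211094081401825), 77.46783447265625)
[0.54227697 0.2622445  0.00466294] [ 0.60726895 -0.25663295  0.0528294 ] [ 0.60769925 -0.00081057  0.05091927] [ 0.60995582 -0.25595346  0.04543282] [0.54682812 0.26002494 0.0033773 ]
```

View pics/crop_w.png

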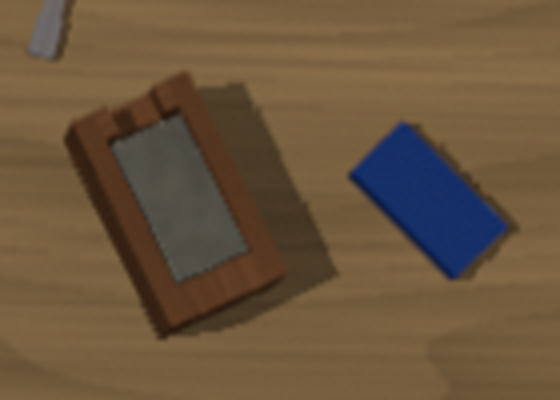

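View pics/h_w.png

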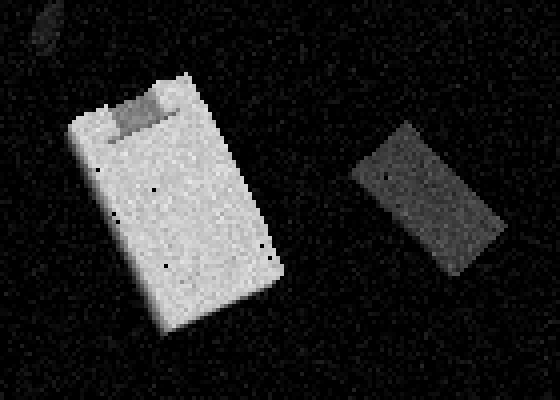

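The crop confirms the choice: a wide grey slab at about (178,195) in the crop, with the notch at its upper-left end. That makes case +x about 25.6° from world x. Next I refine the stone and tray outlines.

```bash
cat >> h.py <<'E'
def plane(f,uv,z):
    n=cv2.undistortPoints(np.asarray(uv,float).reshape(-1,1,2),f["K"],np.array([f["k1"],0,0,0,0.])).reshape(-1,2)
    d=q2R(f["rotation"]).apply(np.c_[n[:,0],-n[:,1],-np.ones(len(n))])
    return f["xyz"]+d*((z-f["xyz"][2])/d[:,2])[:,None]
def goto(s,p,yaw):
    """shift+turn in the present tool axes to TCP p, pointing down, tool x at yaw deg"""
    Rc=q2R(s["tool_rot"]);c,sn=np.cos(np.radians(yaw)),np.sin(np.radians(yaw))
    Rt=R.from_matrix(np.array([[c,sn,0],[sn,-c,0],[0,0,-1]]))
    print("shift",Rc.inv().apply(np.asarray(p)-s["tool_pos"]).round(4),"turn",(Rc.inv()*Rt).as_rotvec().round(3))
E
python3 - <<'E'
import pickle
from h import *
f=pickle.load(open("top0.pkl","rb"));g=pickle.load(open("scene0.pkl","rb"))
for nm,fr,(u0,u1,v0,v1),z in (("wide",f,(398,452,183,248),.05),("wide_s",g,(217,258,212,275),.05),("tray",f,(155,262,185,295),.012),("tray_s",g,(395,515,232,342),.012)):
    im=fr["image"][v0:v1,u0:u1].astype(int)
    m=((im[...,2]-im[...,0])<22).astype(np.uint8)
    n,l,st,_=cv2.connectedComponentsWithStats(m); k=1+np.argmax(st[1:,4])
    ys,xs=np.where(l==k)
    P=plane(fr,np.c_[xs+u0,ys+v0],z)
    print(nm,len(P),cv2.minAreaRect(P[:,:2].astype(np.float32)))
from plant import manip
s=manip.state();goto(s,[.607+.03*.902,-.256+.03*.432,.13],-64.4)
E
```

```text
wide 758 ((0.6060787439346313, -0.25495731830596924), (0.09128494560718536, 0.045861806720495224), 25.8758487701416)
wide_s 561 ((0.611325740814209, -0.25333359837532043), (0.0924590602517128, 0.041650187224149704), 25.386640548706055)
tray 5550 ((0.5425741672515869, 0.2638171315193176), (0.17307834327220917, 0.19096757471561432), 77.27509307861328)
tray_s 5477 ((0.5459251403808594, 0.26285189390182495), (0.16940699517726898, 0.19299505650997162), 77.14642333984375)
shift [-0.653   0.6785  0.1012] turn [2.000e-03 1.000e-03 2.371e+00]
```

```bash
python3 -m handwheel '[{"dx":-0.04,"dy":0.042,"az":0.15},{"dx":-0.08,"dy":0.084,"az":0.3},{"dx":-0.12,"dy":0.126,"az":0.45},{"dx":-0.16,"dy":0.168,"az":0.6},{"dx":-0.2,"dy":0.21,"az":0.75}]' 255
python3 - <<'E'
from h import *
from plant import manip
s=manip.state();goto(s,[.6346,-.2423,.12],-64.4)
E
```

```text
shift [-0.6521  0.6788  0.1112] turn [2.000e-03 1.000e-03 2.371e+00]invalid input at $[0]: expected keys dx, dy, dz, ax, ay, az
```

All keys are required in every row.

```bash
python3 -m handwheel '[{"dx":-0.04,"dy":0.042,"dz":0,"ax":0,"ay":0,"az":0.15},{"dx":-0.08,"dy":0.084,"dz":0,"ax":0,"ay":0,"az":0.3},{"dx":-0.12,"dy":0.126,"dz":0,"ax":0,"ay":0,"az":0.45},{"dx":-0.16,"dy":0.168,"dz":0,"ax":0,"ay":0,"az":0.6},{"dx":-0.2,"dy":0.21,"dz":0,"ax":0,"ay":0,"az":0.75}]' 255
python3 - <<'E'
from h import *
from plant import manip
s=manip.state();goto(s,[.6346,-.2423,.12],-64.4)
E
```

```text
time: 0.72
tool_pos: [0.3346, 0.3343, 0.2309]
tool_rot: [0.0, 0.97, 0.244, -0.0]
contact_force: [0.2, 0.1, 0.7]
gripper_width: 0.001
shift [-0.0083  0.6499  0.111 ] turn [0.    0.    1.617]
```

```bash
python3 -m handwheel '[{"dx":0,"dy":0.06,"dz":0,"ax":0,"ay":0,"az":0.15},{"dx":0,"dy":0.12,"dz":0,"ax":0,"ay":0,"az":0.3},{"dx":0,"dy":0.18,"dz":0,"ax":0,"ay":0,"az":0.45},{"dx":0,"dy":0.24,"dz":0,"ax":0,"ay":0,"az":0.6},{"dx":0,"dy":0.3,"dz":0,"ax":0,"ay":0,"az":0.75}]'
python3 - <<'E'
from h import *
from plant import manip
s=manip.state();goto(s,[.6346,-.2423,.12],-64.4)
E
```

```text
time: 1.35
tool_pos: [0.4777, 0.0705, 0.231]
tool_rot: [-0.0, 0.992, -0.129, 0.0]
contact_force: [0.6, 0.1, -1.0]
gripper_width: -0.003
shift [0.2316 0.2624 0.111 ] turn [-0.     0.     0.866]
```

```bash
python3 -m handwheel '[{"dx":0.04,"dy":0.046,"dz":0,"ax":0,"ay":0,"az":0.16},{"dx":0.08,"dy":0.092,"dz":0,"ax":0,"ay":0,"az":0.32},{"dx":0.12,"dy":0.138,"dz":0,"ax":0,"ay":0,"az":0.48},{"dx":0.16,"dy":0.184,"dz":0,"ax":0,"ay":0,"az":0.64},{"dx":0.2,"dy":0.23,"dz":0.03,"ax":0,"ay":0,"az":0.8}]'
python3 - <<'E'
from h import *
from plant import manip
s=manip.state();goto(s,[.6346,-.2423,.12],-64.4)
E
```

```text
time: 1.98
tool_pos: [0.6133, -0.1988, 0.206]
tool_rot: [-0.0, 0.863, -0.505, 0.003]
contact_force: [1.2, 0.1, 0.7]
gripper_width: 0.002
shift [0.048  0.0031 0.0862] turn [-0.003 -0.004  0.065]
```

```bash
python3 -m handwheel '[{"dx":0.04,"dy":0,"dz":0.04,"ax":0,"ay":0,"az":0.065},{"dx":0.045,"dy":0.002,"dz":0.08,"ax":0,"ay":0,"az":0.065},{"dx":0.045,"dy":0.002,"dz":0.08,"ax":0,"ay":0,"az":0.065},{"dx":0.045,"dy":0.002,"dz":0.08,"ax":0,"ay":0,"az":0.065}]'
python3 - <<'E'
from h import *
from plant import manip
s=manip.state();goto(s,[.6346,-.2423,.055],-64.4)
f=manip.grab_frame("top");cv2.imwrite("pics/t1.png",cv2.resize(f["image"][150:280,360:520],None,fx=4,fy=4))
E
```

```text
time: 2.48
tool_pos: [0.6323, -0.2359, 0.1251]
tool_rot: [-0.0, 0.848, -0.53, 0.001]
contact_force: [1.0, -0.2, 0.9]
gripper_width: -0.004
shift [0.0067 0.0008 0.0701] turn [-0.001 -0.001  0.006]
```

View pics/t1.png

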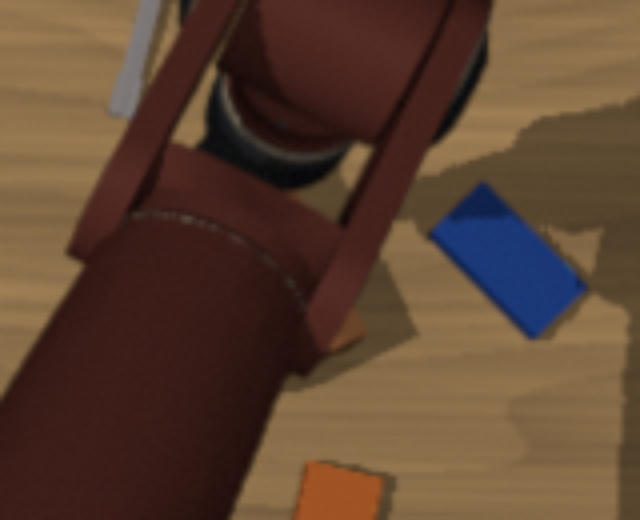

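The top camera is blocked by the arm; I'll use the scene camera from here. Now I move down to just above the stone.

```bash
python3 -m handwheel '[{"dx":0.006,"dy":0,"dz":0.03,"ax":0,"ay":0,"az":0.006},{"dx":0.0065,"dy":0.001,"dz":0.06,"ax":0,"ay":0,"az":0.006},{"dx":0.0065,"dy":0.001,"dz":0.06,"ax":0,"ay":0,"az":0.006},{"dx":0.0065,"dy":0.001,"dz":0.06,"ax":0,"ay":0,"az":0.006}]'
python3 - <<'E'
from h import *
from plant import manip
s=manip.state();goto(s,[.6346,-.2423,.039],-64.4)
f=manip.grab_frame("scene");cv2.imwrite("pics/s1.png",cv2.resize(f["image"][170:300,170:330],None,fx=4,fy=4))
p=proj(f,s["tool_pos"]);print(p,(p-[170,170])*4)
E
```

```text
time: 3.02
tool_pos: [0.6352, -0.2426, 0.0666]
tool_rot: [-0.0, 0.846, -0.533, 0.002]
contact_force: [-1.2, -0.5, 1.2]
gripper_width: 0.001
shift [-0.0007  0.0004  0.0276] turn [-0.002 -0.003  0.001]
[[234.74748885 245.95436969]] [[258.9899554  303.81747876]]
```

View pics/s1.png

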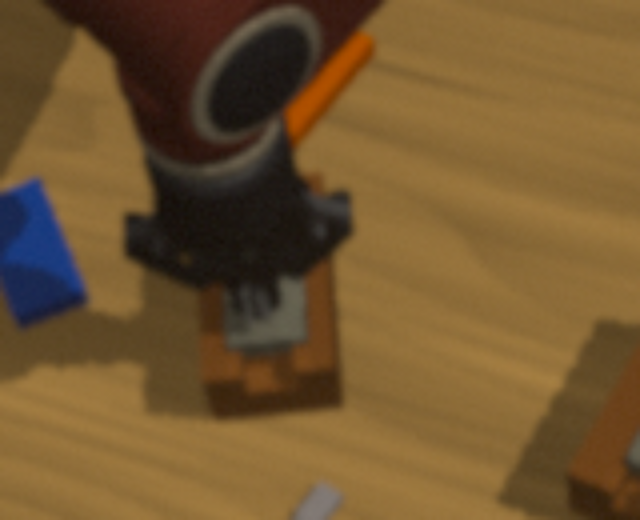

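In the crop the fingertips are at about (258,300), above the notch half of the stone. Pressing slowly.

```bash
python3 -m handwheel '[{"dx":0,"dy":0,"dz":0.008,"ax":0,"ay":0,"az":0},{"dx":0,"dy":0,"dz":0.014,"ax":0,"ay":0,"az":0},{"dx":0,"dy":0,"dz":0.018,"ax":0,"ay":0,"az":0},{"dx":0,"dy":0,"dz":0.021,"ax":0,"ay":0,"az":0},{"dx":0,"dy":0,"dz":0.024,"ax":0,"ay":0,"az":0}]'
```

```text
time: 3.7
tool_pos: [0.6336, -0.2424, 0.0394]
tool_rot: [0.0, 0.846, -0.533, -0.0]
contact_force: [-0.5, -0.3, -0.4]
gripper_width: 0.004
```

```bash
python3 -m handwheel '[{"dx":0,"dy":0,"dz":0.002,"ax":0,"ay":0,"az":0},{"dx":0,"dy":0,"dz":0.004,"ax":0,"ay":0,"az":0},{"dx":0,"dy":0,"dz":0.004,"ax":0,"ay":0,"az":0},{"dx":0,"dy":0,"dz":0.004,"ax":0,"ay":0,"az":0}]'
python3 - <<'E'
from h import *
from plant import manip
s=manip.state();goto(s,[.6346,-.2423,.039],-64.4)
f=manip.grab_frame("scene");cv2.imwrite("pics/s2.png",cv2.resize(f["image"][170:300,170:330],None,fx=4,fy=4))
E
```

```text
time: 4.2
tool_pos: [0.6352, -0.2426, 0.038]
tool_rot: [-0.001, 0.846, -0.533, 0.002]
contact_force: [-0.6, 1.3, 6.2]
gripper_width: -0.001
shift [-0.0005  0.0004 -0.001 ] turn [-0.003 -0.002  0.   ]
```

View pics/s2.png

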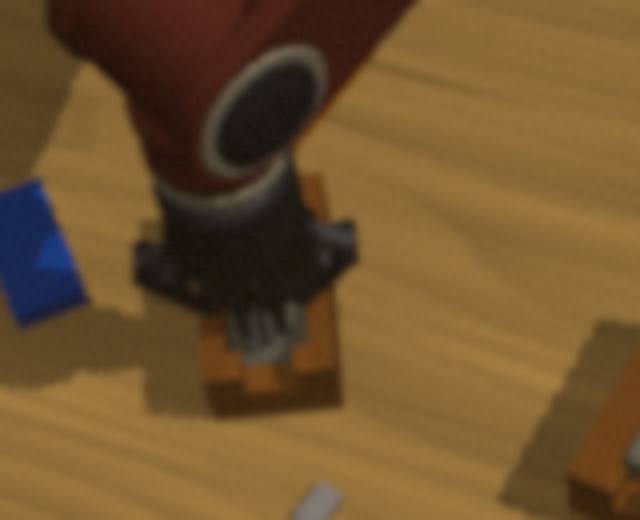

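The stone seems to be down and the force is 6 N. I'll rise straight up and look.

```bash
python3 -m handwheel '[{"dx":0,"dy":0,"dz":-0.015,"ax":0,"ay":0,"az":0},{"dx":0,"dy":0,"dz":-0.05,"ax":0,"ay":0,"az":0},{"dx":0,"dy":0,"dz":-0.1,"ax":0,"ay":0,"az":0},{"dx":0,"dy":-0.04,"dz":-0.14,"ax":0,"ay":0,"az":0},{"dx":0,"dy":-0.08,"dz":-0.17,"ax":0,"ay":0,"az":0}]'
python3 - <<'E'
from h import *
from plant import manip
import pickle
f=manip.grab_frame("scene");cv2.imwrite("pics/s3.png",cv2.resize(f["image"][170:300,170:330],None,fx=4,fy=4))
pickle.dump(f,open("s3.pkl","wb"))
s=manip.state();print(s["tool_pos"])
E
```

```text
time: 4.88
tool_pos: [0.7069, -0.2081, 0.2093]
tool_rot: [-0.0, 0.846, -0.533, 0.002]
contact_force: [0.8, -0.5, 0.3]
gripper_width: -0.003
[ 0.71207388 -0.20572749  0.21409311]
```

View pics/s3.png

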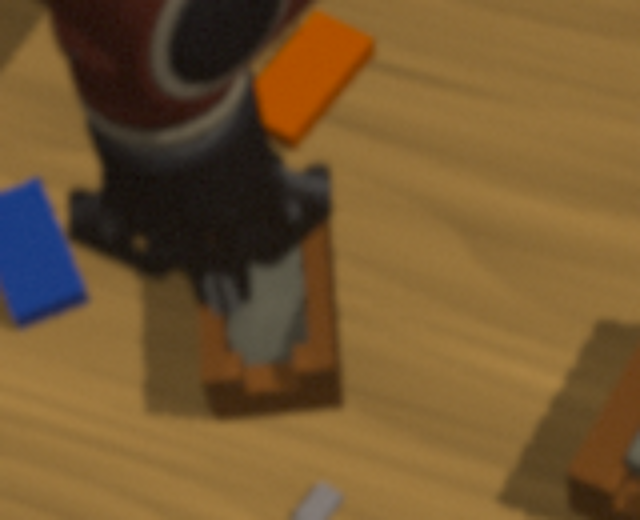

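Run:
```python
from h import *
import pickle
f=pickle.load(open("s3.pkl","rb"));V=cloud(f)
c,s=np.cos(np.radians(25.6)),np.sin(np.radians(25.6))
d=V[...,:2]-[.6075,-.2553]
x=d[...,0]*c+d[...,1]*s;y=-d[...,0]*s+d[...,1]*c;z=V[...,2]-.05
m=(abs(y)<.019)&(x>-.06)&(x<.05)&(z<.035)
P=np.c_[x[m],y[m],z[m]]
im=f["image"][m].astype(int);k=(im[:,2]-im[:,0])<22
P=P[k&(im.mean(1)>60)]
for a in np.arange(-.06,.05,.01):
    q=P[(P[:,0]>=a)&(P[:,0]<a+.01)]
    if len(q): print(round(a+.005,3),len(q),np.median(q,0).round(4))
```

```text
-0.005 10 [-0.0021  0.0137  0.0048]
0.005 57 [ 0.0049  0.0058 -0.0001]
0.015 55 [ 0.0158  0.0049 -0.0072]
0.025 71 [ 0.0249 -0.0042 -0.0135]
0.035 58 [ 0.0351 -0.0025 -0.0198]
0.045 4 [ 0.0407  0.0019 -0.0249]
```

Plane fit of the visible stone gives a slope of 33° with its top mid near the case centre, so it is tipped and stays. The -x end should stand 25 mm up. Next I open and go above the grip point, 24.5 mm towards -x.

Run:
```python
from h import *
from plant import manip
s=manip.state();goto(s,[.5854,-.2659,.13],-64.4)
```

```text
shift [-0.0014  0.1411  0.0827] turn [-0.01  -0.007  0.002]
```

```bash
python3 -m handwheel '[{"dx":0,"dy":0.05,"dz":0,"ax":0,"ay":0,"az":0},{"dx":0,"dy":0.1,"dz":0,"ax":0,"ay":0,"az":0},{"dx":0,"dy":0.137,"dz":0.04,"ax":0,"ay":0,"az":0},{"dx":0,"dy":0.137,"dz":0.07,"ax":0,"ay":0,"az":0},{"dx":0,"dy":0.137,"dz":0.07,"ax":0,"ay":0,"az":0}]' 0
python3 -m handwheel '[{"dx":0,"dy":0,"dz":0,"ax":0,"ay":0,"az":0},{"dx":0,"dy":0,"dz":0,"ax":0,"ay":0,"az":0}]'
python3 - <<'E'
from h import *
from plant import manip
s=manip.state();goto(s,[.5854,-.2659,.0515],-64.4)
f=manip.grab_frame("scene");cv2.imwrite("pics/s4.png",cv2.resize(f["image"][150:280,170:330],None,fx=4,fy=4))
E
```

```text
time: 5.55
tool_pos: [0.5799, -0.2662, 0.1326]
tool_rot: [0.0, 0.846, -0.533, -0.003]
contact_force: [0.6, 0.7, 0.2]
gripper_width: 0.998
time: 5.8
tool_pos: [0.5838, -0.2675, 0.1381]
tool_rot: [-0.0, 0.846, -0.533, 0.002]
contact_force: [-0.2, -0.7, 0.1]
gripper_width: 0.995
shift [-0.001  -0.002   0.0866] turn [-0.002 -0.003  0.001]
```

View pics/s4.png

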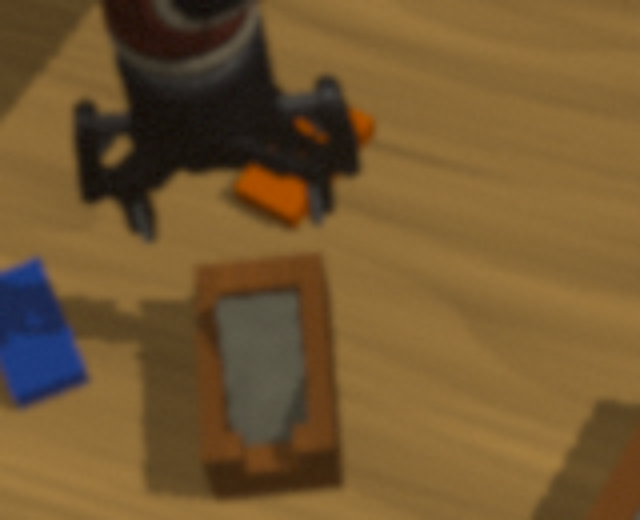

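The stone stands tipped in full view, spanning crop (215..300, 290..445). I refit it before descending.

Run:
```python
from h import *
from plant import manip
f=manip.grab_frame("scene");V=cloud(f)
c,s=np.cos(np.radians(25.6)),np.sin(np.radians(25.6))
d=V[...,:2]-[.6075,-.2553]
x=d[...,0]*c+d[...,1]*s;y=-d[...,0]*s+d[...,1]*c;z=V[...,2]-.05
im=f["image"].astype(int)
m=(abs(y)<.035)&(abs(x)<.06)&(z<.035)&((im[...,2]-im[...,0])<22)&(im.mean(-1)>60)
P=np.c_[x[m],y[m],z[m]]
for a in np.arange(-.06,.05,.01):
    q=P[(P[:,0]>=a)&(P[:,0]<a+.01)]
    if len(q)>3: print(round(a+.005,3),len(q),np.median(q,0).round(4),np.percentile(q[:,1],[3,97]).round(4))
print(P[:,0].min(),P[:,0].max())
# brown case top: lateral extents
m=(abs(x)<.05)&(abs(z)<.004)&(abs(y)<.06)
print("case y",np.percentile(y[m],[1,99]).round(4), "x",np.percentile(x[(abs(y)<.03)&(abs(z)<.004)&(abs(x)<.1)],[1,99]))
```

```text
-0.025 48 [-0.0224  0.0006  0.0202] [-0.0182  0.0192]
-0.015 90 [-0.0145 -0.0002  0.0148] [-0.0193  0.0195]
-0.005 86 [-0.0041 -0.0004  0.0076] [-0.0202  0.019 ]
0.005 88 [ 0.0045 -0.0003  0.0007] [-0.0195  0.0201]
0.015 89 [ 0.0147 -0.0011 -0.0062] [-0.0203  0.0185]
0.025 77 [ 0.0251 -0.0041 -0.0132] [-0.0198  0.0149]
0.035 54 [ 0.034 -0.005 -0.02 ] [-0.0171  0.009 ]
0.045 7 [ 0.041   0.0011 -0.0233] [-0.0091  0.0056]
-0.026755415497013033 0.042154871279953904
case y [-0.0391  0.037 ] x [-0.06673504  0.06718581]
```

```bash
python3 -m handwheel '[{"dx":-0.001,"dy":-0.0065,"dz":0.02,"ax":0,"ay":0,"az":0},{"dx":-0.001,"dy":-0.0065,"dz":0.045,"ax":0,"ay":0,"az":0},{"dx":-0.001,"dy":-0.0065,"dz":0.065,"ax":0,"ay":0,"az":0},{"dx":-0.001,"dy":-0.0065,"dz":0.08,"ax":0,"ay":0,"az":0},{"dx":-0.001,"dy":-0.0065,"dz":0.085,"ax":0,"ay":0,"az":0}]'
python3 -m handwheel '[{"dx":0,"dy":0,"dz":0,"ax":0,"ay":0,"az":0},{"dx":0,"dy":0,"dz":0,"ax":0,"ay":0,"az":0}]'
python3 - <<'E'
from h import *
from plant import manip
s=manip.state();goto(s,[.5895,-.2639,.0515],-64.4)
f=manip.grab_frame("scene");cv2.imwrite("pics/s5.png",cv2.resize(f["image"][150:280,170:330],None,fx=4,fy=4))
E
```

```text
time: 6.52
tool_pos: [0.5871, -0.2628, 0.049]
tool_rot: [0.0, 0.846, -0.533, -0.001]
contact_force: [0.9, -0.3, 0.2]
gripper_width: 0.998
time: 6.78
tool_pos: [0.5884, -0.2637, 0.0519]
tool_rot: [-0.0, 0.846, -0.533, 0.001]
contact_force: [-0.2, 0.6, 0.2]
gripper_width: 0.996
shift [ 0.0006 -0.0009  0.0004] turn [-0.001 -0.002 -0.   ]
```

View pics/s5.png

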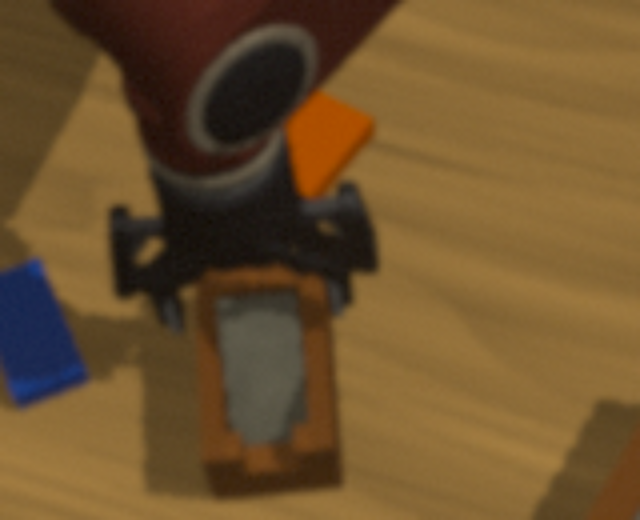

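The fingertips at crop (175,325) and (340,305) straddle the raised end evenly. Closing.

```bash
python3 -m handwheel '[{"dx":0,"dy":0,"dz":0,"ax":0,"ay":0,"az":0},{"dx":0,"dy":0,"dz":0,"ax":0,"ay":0,"az":0},{"dx":0,"dy":0,"dz":0,"ax":0,"ay":0,"az":0},{"dx":0,"dy":0,"dz":0,"ax":0,"ay":0,"az":0},{"dx":0,"dy":0,"dz":0,"ax":0,"ay":0,"az":0}]' 255
python3 - <<'E'
from h import *
from plant import manip
f=manip.grab_frame("scene");cv2.imwrite("pics/s6.png",cv2.resize(f["image"][150:280,170:330],None,fx=4,fy=4))
E
```

```text
time: 7.45
tool_pos: [0.588, -0.2633, 0.0511]
tool_rot: [-0.0, 0.846, -0.533, 0.0]
contact_force: [-0.5, 0.1, 1.7]
gripper_width: 0.52
```

View pics/s6.png

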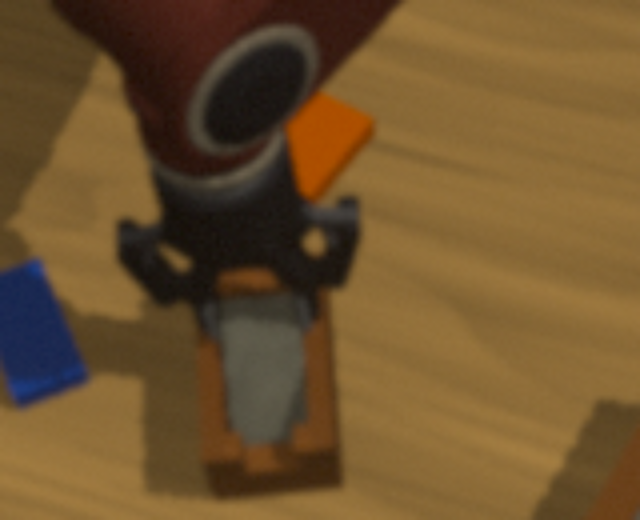

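The opening of 0.52 (about 44–46 mm) matches the 46 mm stone, so it is gripped. Lifting slowly.

```bash
python3 -m handwheel '[{"dx":0,"dy":0,"dz":-0.006,"ax":0,"ay":0,"az":0},{"dx":0,"dy":0,"dz":-0.016,"ax":0,"ay":0,"az":0},{"dx":0,"dy":0,"dz":-0.028,"ax":0,"ay":0,"az":0},{"dx":0,"dy":0,"dz":-0.042,"ax":0,"ay":0,"az":0},{"dx":0,"dy":0,"dz":-0.056,"ax":0,"ay":0,"az":0}]'
python3 -m handwheel '[{"dx":0,"dy":0,"dz":-0.02,"ax":0,"ay":0,"az":0},{"dx":0,"dy":0,"dz":-0.045,"ax":0,"ay":0,"az":0},{"dx":0,"dy":0,"dz":-0.07,"ax":0,"ay":0,"az":0},{"dx":0,"dy":0,"dz":-0.09,"ax":0,"ay":0,"az":0},{"dx":0,"dy":0,"dz":-0.09,"ax":0,"ay":0,"az":0}]'
python3 - <<'E'
from h import *
from plant import manip
f=manip.grab_frame("scene");cv2.imwrite("pics/s7.png",cv2.resize(f["image"][130:280,150:350],None,fx=4,fy=4))
s=manip.state();goto(s,[.535,.255,.2],-64.4)
E
```

```text
time: 8.12
tool_pos: [0.5878, -0.2632, 0.108]
tool_rot: [-0.0, 0.846, -0.533, 0.0]
contact_force: [-0.2, 0.4, -1.3]
gripper_width: 0.523
time: 8.75
tool_pos: [0.5889, -0.2639, 0.1998]
tool_rot: [-0.0, 0.846, -0.533, 0.002]
contact_force: [-0.4, 0.2, -0.9]
gripper_width: 0.524
shift [-0.4905 -0.1761 -0.0027] turn [-0.001 -0.001 -0.   ]
```

View pics/s7.png

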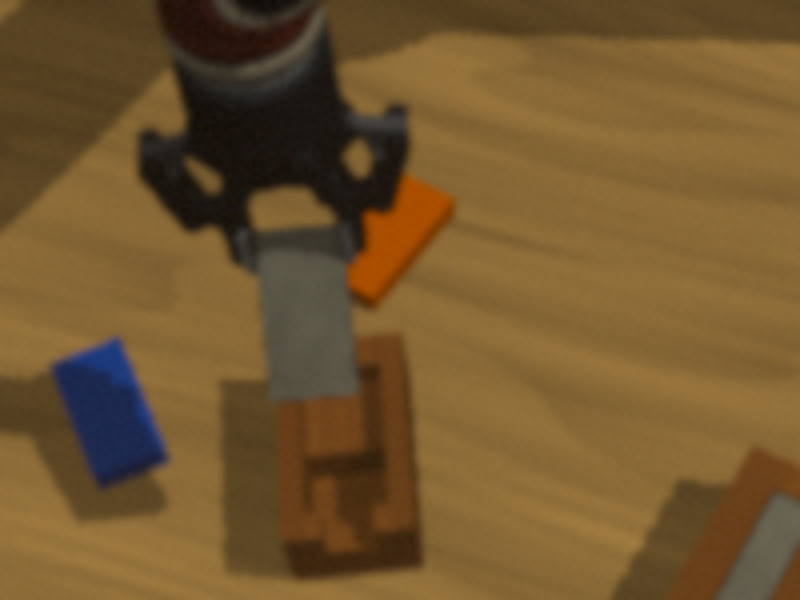

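The stone hangs in the fingers at crop (310,310), still tilted, and the case is empty. I measure its tilt, then carry it at this height.

```bash
cat > tilt.py <<'E'
from h import *
from plant import manip
def tilt(name="scene",yaw=25.6):
    f=manip.grab_frame(name);V=cloud(f);s=manip.state()
    c,sn=np.cos(np.radians(yaw)),np.sin(np.radians(yaw))
    d=V-s["tool_pos"];x=d[...,0]*c+d[...,1]*sn;y=-d[...,0]*sn+d[...,1]*c;z=d[...,2]
    im=f["image"].astype(int)
    m=(abs(y)<.019)&(x>-.02)&(x<.08)&(z>-.07)&(z<.05)&((im[...,2]-im[...,0])<22)&(im.mean(-1)>60)&(V[...,2]>.012)
    P=np.c_[x[m],y[m],z[m]]
    for _ in range(4):
        A=np.c_[P[:,:2],np.ones(len(P))];co=np.linalg.lstsq(A,P[:,2],rcond=None)[0];r=P[:,2]-A@co
        P=P[abs(r)<max(.003,1.5*r.std())]
    print(len(P),"slope x deg",np.degrees(np.arctan(co[0])),"y",np.degrees(np.arctan(co[1])),"z0",co[2],"x range",P[:,0].min(),P[:,0].max(),"rms",r.std(), "tcp",s["tool_pos"])
    return f
E
python3 - <<'E'
from tilt import *
tilt()
E
python3 -m handwheel '[{"dx":-0.04,"dy":-0.014,"dz":0,"ax":0,"ay":0,"az":0},{"dx":-0.09,"dy":-0.033,"dz":0,"ax":0,"ay":0,"az":0},{"dx":-0.14,"dy":-0.051,"dz":0,"ax":0,"ay":0,"az":0},{"dx":-0.19,"dy":-0.069,"dz":0,"ax":0,"ay":0,"az":0},{"dx":-0.24,"dy":-0.087,"dz":0,"ax":0,"ay":0,"az":0}]'
python3 - <<'E'
from h import *
from plant import manip
s=manip.state();goto(s,[.5187,.2509,.2],-64.4);print(s["gripper_width"],s["joint_pos"])
E
```

```text
435 slope x deg -35.114259506973035 y -1.9113922532169954 z0 0.019052883538094756 x range 0.004837132073973363 0.06735657307171752 rms 0.0015888771009307644 tcp [ 0.58745973 -0.26314587  0.19630579]
time: 9.48
tool_pos: [0.5612, -0.0075, 0.1948]
tool_rot: [0.001, 0.846, -0.533, -0.001]
contact_force: [0.4, 0.7, -0.4]
gripper_width: 0.52
shift [-0.2514 -0.0733 -0.0049] turn [ 0.002  0.002 -0.   ]
0.5200600838307721 [-1.46072615e-01 -7.19255750e-02  1.79815085e+00  1.10299595e-04
  1.41827742e+00  9.78241275e-01]
```

```bash
python3 -m handwheel '[{"dx":-0.05,"dy":-0.015,"dz":0,"ax":0,"ay":0,"az":0},{"dx":-0.1,"dy":-0.03,"dz":0,"ax":0,"ay":0,"az":0},{"dx":-0.15,"dy":-0.045,"dz":0,"ax":0,"ay":0,"az":0},{"dx":-0.2,"dy":-0.06,"dz":0,"ax":0,"ay":0,"az":0},{"dx":-0.245,"dy":-0.073,"dz":0,"ax":0,"ay":0,"az":0}]'
python3 -m handwheel '[{"dx":0,"dy":0,"dz":0,"ax":0.15,"ay":0,"az":0},{"dx":0,"dy":0,"dz":0,"ax":0.3,"ay":0,"az":0},{"dx":0,"dy":0,"dz":0,"ax":0.45,"ay":0,"az":0},{"dx":0,"dy":0,"dz":0,"ax":0.58,"ay":0,"az":0},{"dx":0,"dy":0,"dz":0,"ax":0.58,"ay":0,"az":0}]'
python3 - <<'E'
from tilt import *
f=tilt();cv2.imwrite("pics/s8.png",cv2.resize(f["image"][190:360,350:560],None,fx=3.5,fy=3.5))
f=tilt("top");cv2.imwrite("pics/t8.png",cv2.resize(f["image"][160:310,120:320],None,fx=4,fy=4))
s=manip.state();print(s["joint_pos"],s["gripper_width"])
E
```

```text
time: 10.1
tool_pos: [0.521, 0.2448, 0.1948]
tool_rot: [0.001, 0.846, -0.533, -0.001]
contact_force: [0.4, -0.2, -0.6]
gripper_width: 0.521
time: 10.72
tool_pos: [0.5192, 0.2422, 0.1921]
tool_rot: [-0.239, 0.812, -0.511, 0.15]
contact_force: [0.3, 0.6, -1.3]
gripper_width: 0.517
598 slope x deg -2.5457207513422553 y -0.16647242168752696 z0 0.010950797942043827 x range -0.014814575520780672 0.0746060841432719 rms 0.001442946491328121 tcp [0.52095589 0.24267485 0.1943237 ]
550 slope x deg -2.065912398779366 y -1.0202610613763432 z0 0.012558723174481042 x range -0.013464181573137548 0.07167094188993776 rms 0.0014254589444831012 tcp [0.52222561 0.24309922 0.19605095]
[ 0.25548058 -0.40268376  2.14781874  0.14092727  0.8325117   1.31498465] 0.5197559996383362
```

View pics/s8.png

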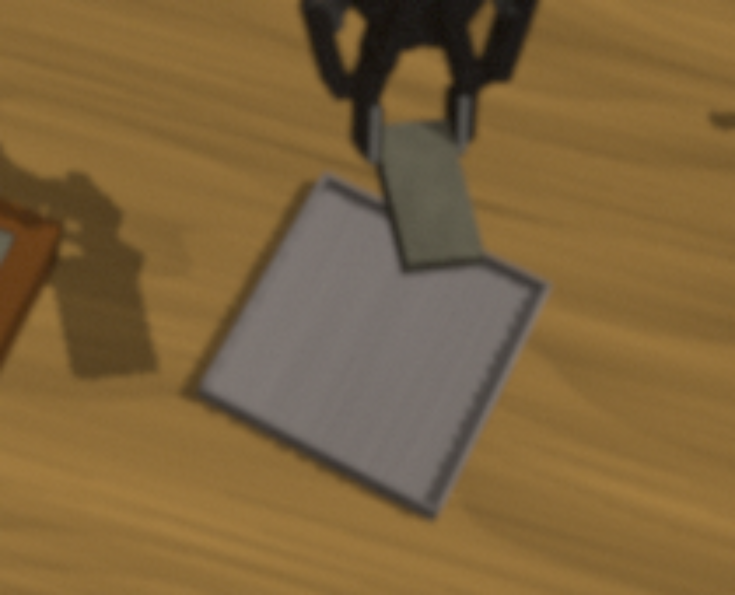

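View pics/t8.png

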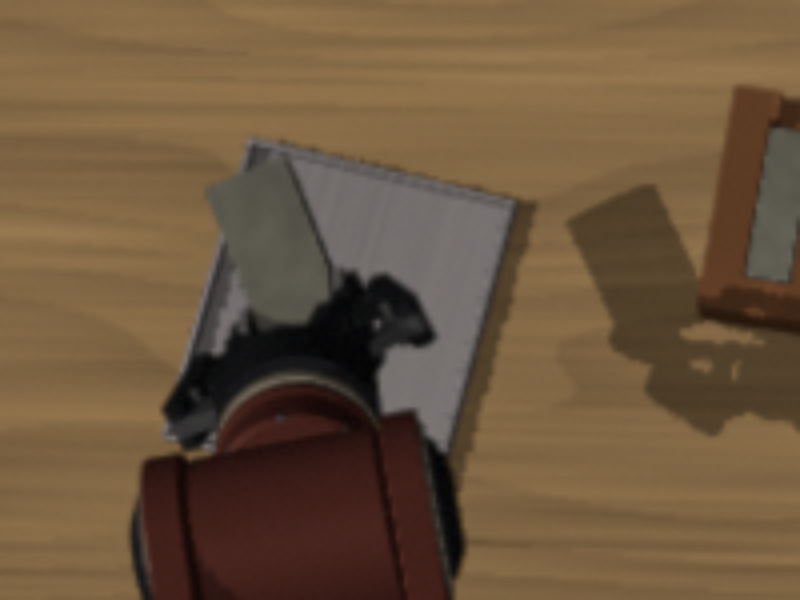

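Both cameras agree: the stone is nearly level (2.3° slope, 89.4 mm long), with its centre at about (0.548, 0.256). That is within 8 mm of the tray centre. The underside is about 2 mm lower than the fingertips. Now I lower it.

```bash
python3 -m handwheel '[{"dx":0,"dy":0.02,"dz":0.03,"ax":0.03,"ay":0,"az":0},{"dx":0,"dy":0.04,"dz":0.06,"ax":0.03,"ay":0,"az":0},{"dx":0,"dy":0.06,"dz":0.09,"ax":0.03,"ay":0,"az":0},{"dx":0,"dy":0.076,"dz":0.115,"ax":0.03,"ay":0,"az":0},{"dx":0,"dy":0.076,"dz":0.115,"ax":0.03,"ay":0,"az":0}]'
python3 -m handwheel '[{"dx":0,"dy":0,"dz":0,"ax":0,"ay":0,"az":0},{"dx":0,"dy":0,"dz":0,"ax":0,"ay":0,"az":0}]'
python3 - <<'E'
from tilt import *
tilt();f=tilt("top")
s=manip.state();Rc=q2R(s["tool_rot"]);t=s["tool_pos"]
for h in(.02,.0125,.0085):print(h,Rc.inv().apply([0,0,h-t[2]]).round(4))
E
```

```text
time: 11.45
tool_pos: [0.5209, 0.2429, 0.056]
tool_rot: [-0.252, 0.808, -0.509, 0.158]
contact_force: [0.2, -0.1, -0.7]
gripper_width: 0.516
time: 11.7
tool_pos: [0.5238, 0.2435, 0.0615]
tool_rot: [-0.255, 0.807, -0.508, 0.161]
contact_force: [0.7, -0.1, -1.3]
gripper_width: 0.524
507 slope x deg 0.2627076263603035 y -0.1521039751002479 z0 0.013728635552811539 x range -0.015842832240581414 0.07516067781677192 rms 0.0015293161976395067 tcp [0.52346561 0.24341607 0.06121762]
456 slope x deg 0.012207928566750136 y -0.1807638124073838 z0 0.01468417684970211 x range -0.014876234718313704 0.07591018835457218 rms 0.0016488803081764832 tcp [0.52313667 0.24333714 0.06083236]
0.02 [-0.      0.0235  0.0334]
0.0125 [-0.      0.0278  0.0395]
0.0085 [-0.      0.0301  0.0428]
```

The stone is level to 0.3°. I continue down slowly, watching the force.

```bash
python3 -m handwheel '[{"dx":0,"dy":0.012,"dz":0.017,"ax":0,"ay":0,"az":0},{"dx":0,"dy":0.02,"dz":0.029,"ax":0,"ay":0,"az":0},{"dx":0,"dy":0.025,"dz":0.036,"ax":0,"ay":0,"az":0},{"dx":0,"dy":0.028,"dz":0.04,"ax":0,"ay":0,"az":0},{"dx":0,"dy":0.028,"dz":0.04,"ax":0,"ay":0,"az":0}]'
python3 -m handwheel '[{"dx":0,"dy":0,"dz":0,"ax":0,"ay":0,"az":0},{"dx":0,"dy":0,"dz":0,"ax":0,"ay":0,"az":0}]'
```

```text
time: 12.42
tool_pos: [0.5219, 0.243, 0.0098]
tool_rot: [-0.254, 0.807, -0.508, 0.16]
contact_force: [-0.0, -0.7, -1.3]
gripper_width: 0.521
time: 12.68
tool_pos: [0.5224, 0.2431, 0.0107]
tool_rot: [-0.255, 0.807, -0.508, 0.16]
contact_force: [-0.7, 0.1, -0.9]
gripper_width: 0.522
```

No contact yet, so I go on in steps of 1 mm.

```bash
python3 -m handwheel '[{"dx":0,"dy":0.0006,"dz":0.0008,"ax":0,"ay":0,"az":0},{"dx":0,"dy":0.0011,"dz":0.0017,"ax":0,"ay":0,"az":0},{"dx":0,"dy":0.0011,"dz":0.0017,"ax":0,"ay":0,"az":0}]'
python3 -m handwheel '[{"dx":0,"dy":0.0006,"dz":0.0008,"ax":0,"ay":0,"az":0},{"dx":0,"dy":0.0006,"dz":0.0008,"ax":0,"ay":0,"az":0},{"dx":0,"dy":0.0006,"dz":0.0008,"ax":0,"ay":0,"az":0}]'
```

```text
time: 13.05
tool_pos: [0.5219, 0.243, 0.0079]
tool_rot: [-0.254, 0.807, -0.508, 0.16]
contact_force: [0.5, -0.2, -1.1]
gripper_width: 0.521
time: 13.42
tool_pos: [0.522, 0.243, 0.007]
tool_rot: [-0.254, 0.807, -0.508, 0.16]
contact_force: [-0.1, 0.7, -1.3]
gripper_width: 0.518
```

```bash
python3 -m handwheel '[{"dx":0,"dy":0.0006,"dz":0.0008,"ax":0,"ay":0,"az":0},{"dx":0,"dy":0.0006,"dz":0.0008,"ax":0,"ay":0,"az":0},{"dx":0,"dy":0.0006,"dz":0.0008,"ax":0,"ay":0,"az":0}]'
python3 -m handwheel '[{"dx":0,"dy":0.0006,"dz":0.0008,"ax":0,"ay":0,"az":0},{"dx":0,"dy":0.0006,"dz":0.0008,"ax":0,"ay":0,"az":0},{"dx":0,"dy":0.0006,"dz":0.0008,"ax":0,"ay":0,"az":0}]'
python3 - <<'E'
from tilt import *
f=tilt();cv2.imwrite("pics/s9.png",cv2.resize(f["image"][190:360,350:560],None,fx=3.5,fy=3.5))
E
```

```text
time: 13.8
tool_pos: [0.5224, 0.2432, 0.0068]
tool_rot: [-0.255, 0.807, -0.508, 0.16]
contact_force: [-4.5, -2.0, 5.1]
gripper_width: 0.524
time: 14.18
tool_pos: [0.5225, 0.2433, 0.0065]
tool_rot: [-0.255, 0.807, -0.508, 0.16]
contact_force: [-13.0, -5.2, 15.7]
gripper_width: 0.518
436 slope x deg 0.2349445343555202 y 0.008468308279758294 z0 0.013302184978598194 x range -0.015384370145169522 0.07661841200743388 rms 0.0015755915784270561 tcp [0.52252669 0.24326165 0.00651277]
```

View pics/s9.png

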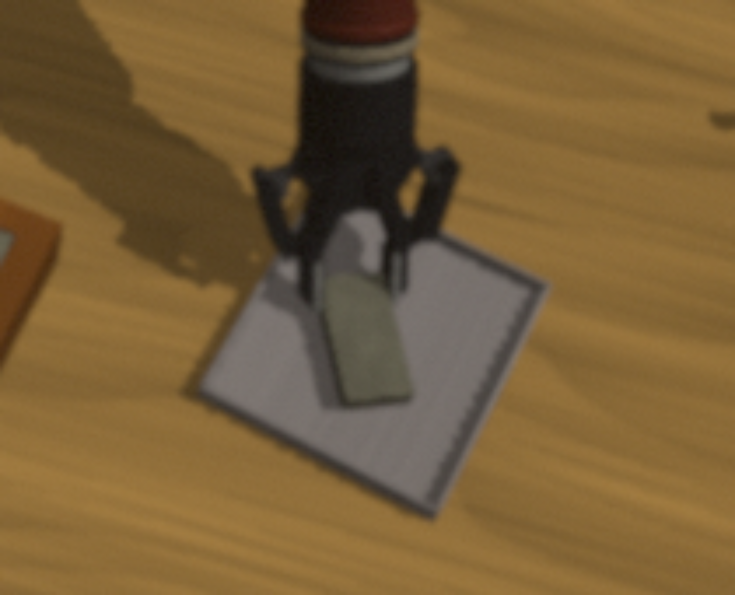

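Contact at 15 N. The stone top measures 19.8 mm against 20 mm expected, and it is level. I ease off a little, open partially because the left finger is near the tray wall, then back away along the fingers.

```bash
python3 -m handwheel '[{"dx":0,"dy":-0.0005,"dz":-0.0007,"ax":0,"ay":0,"az":0},{"dx":0,"dy":-0.0005,"dz":-0.0007,"ax":0,"ay":0,"az":0}]'
python3 -m handwheel '[{"dx":0,"dy":0,"dz":0,"ax":0,"ay":0,"az":0},{"dx":0,"dy":0,"dz":0,"ax":0,"ay":0,"az":0},{"dx":0,"dy":0,"dz":0,"ax":0,"ay":0,"az":0},{"dx":0,"dy":0,"dz":0,"ax":0,"ay":0,"az":0}]' 85
python3 - <<'E'
from tilt import *
f=tilt();cv2.imwrite("pics/s10.png",cv2.resize(f["image"][190:360,350:560],None,fx=3.5,fy=3.5))
E
```

```text
time: 14.48
tool_pos: [0.5224, 0.2432, 0.0067]
tool_rot: [-0.255, 0.807, -0.508, 0.16]
contact_force: [-5.9, -2.2, 7.6]
gripper_width: 0.525
time: 14.98
tool_pos: [0.5219, 0.243, 0.0057]
tool_rot: [-0.254, 0.807, -0.508, 0.16]
contact_force: [-0.6, -0.1, 0.6]
gripper_width: 0.667
447 slope x deg 0.04907836251905876 y -0.3359853335832618 z0 0.013393984786843782 x range -0.014954214177394311 0.07567748983417123 rms 0.0015708008275421561 tcp [0.5218642  0.24294003 0.00573301]
```

View pics/s10.png

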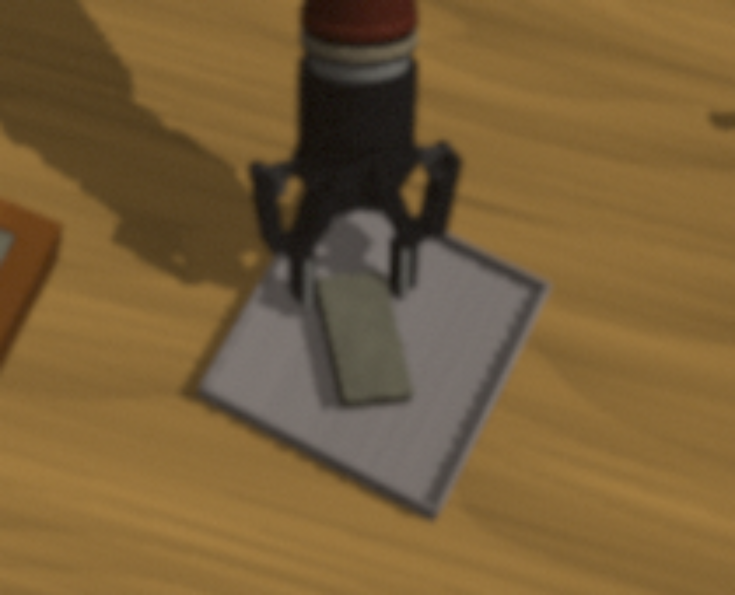

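```bash
python3 -m handwheel '[{"dx":0,"dy":0,"dz":-0.015,"ax":0,"ay":0,"az":0},{"dx":0,"dy":0,"dz":-0.04,"ax":0,"ay":0,"az":0},{"dx":0,"dy":0,"dz":-0.08,"ax":0,"ay":0,"az":0},{"dx":0,"dy":0,"dz":-0.12,"ax":0,"ay":0,"az":0},{"dx":0,"dy":0,"dz":-0.15,"ax":0,"ay":0,"az":0}]'
python3 -m handwheel '[{"dx":0,"dy":0,"dz":0,"ax":0,"ay":0,"az":0},{"dx":0,"dy":0,"dz":0,"ax":0,"ay":0,"az":0}]'
python3 - <<'E'
from h import *
from plant import manip
for n,z in(("scene",.02),("top",.02)):
    f=manip.grab_frame(n);V=cloud(f);im=f["image"].astype(int)
    cv2.imwrite(f"pics/{n}_end.png",f["image"])
    th=np.radians(-12.8);d=V-[.544,.263,.004]
    x=d[...,0]*np.cos(th)+d[...,1]*np.sin(th);y=-d[...,0]*np.sin(th)+d[...,1]*np.cos(th);h=d[...,2]
    m=(abs(x)<.085)&(abs(y)<.075)&(h>.011)&(h<.025)
    P=np.c_[x[m],y[m],h[m]]
    co=np.linalg.lstsq(np.c_[P[:,:2],np.ones(len(P))],P[:,2],rcond=None)[0]
    print(n,len(P),cv2.minAreaRect(P[:,:2].astype(np.float32)),"top h",np.median(P[:,2]),"tilt",np.degrees(np.arctan(np.hypot(*co[:2]))))
    # narrow stone
    q=V[(np.hypot(V[...,0]-.609,V[...,1])<.02)&(V[...,2]>.03)];print("narrow z",np.median(q[:,2]))
s=manip.state();print(s["time"],s["contact_force"])
E
```

```text
time: 15.65
tool_pos: [0.444, 0.2056, 0.1303]
tool_rot: [-0.255, 0.807, -0.508, 0.161]
contact_force: [-0.4, -1.0, -0.3]
gripper_width: 0.663
time: 15.9
tool_pos: [0.4443, 0.2058, 0.1279]
tool_rot: [-0.254, 0.807, -0.508, 0.16]
contact_force: [-0.4, 0.4, 0.3]
gripper_width: 0.665
scene 711 ((0.007908552885055542, -0.007433734834194183), (0.09144829958677292, 0.04859878495335579), 37.50120162963867) top h 0.015251444802770967 tilt 0.637158098587324
narrow z 0.04849690641623172
top 713 ((0.0066026318818330765, -0.007268182933330536), (0.09284155815839767, 0.047713808715343475), 38.32146453857422) top h 0.016168618134032368 tilt 1.1166030979315016
narrow z 0.04959577841546281
16.0 [-0.77058876  1.07972738  0.93900894]
```

View pics/scene_end.png

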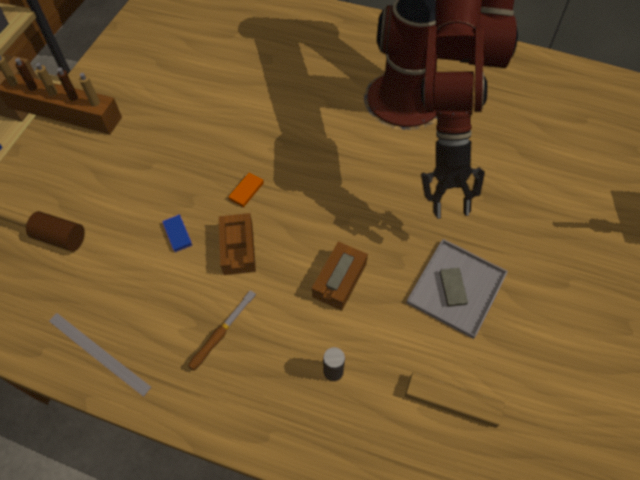

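The stone lies flat in the tray at (454,286), the wide case at (237,243) is empty, the narrow stone at (341,272) is in place, and the gripper is clear. Handing in.

```bash
python3 -c "
from plant import manip
print(manip.job_done())"
```

```text
the job is handed in; nothing more can be done
None
```

The wide stone is lying flat in the steel tray, and I handed the job in at about 16 s of the 51 s allowed. No verdict is reported back.

- **Tipping and lifting:** I pressed the notch end down to 38–39 mm above the bench with about 6 N. The stone stayed tipped at about 35°. I gripped the raised end (opening 0.52, matching its 46 mm width), lifted it and carried it level to the tray.
- **Setting down:** I lowered it in 1 mm steps until it touched. Contact reached about 16 N vertically (about 21 N in all), more than I meant, so I eased off before opening the fingers.
- **Stone, last check:** Both cameras put it about 7 mm from the tray centre along each tray axis. Its top is 15–16 mm above the tray floor, where 16 mm is expected. It tilts by about 1° or less, which is within the measuring noise.
- **Narrow stone, last check:** It looks untouched in the picture and at the same height, but I did not re-measure its horizontal position.
- **Gripper, last check:** It stands well clear of everything, with a force reading near zero.

The two cameras disagreed by up to about 5 mm on the stone's starting position, so I averaged them and refitted the stone's pose before gripping.

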